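# Index the sherd carriage and set its clamp nut

### The arm

A 6-joint arm with a two-finger parallel gripper is mounted at the origin on the work surface. World frame = base frame: x ahead of the robot, y to its left, z up, the work surface at z = 0. Lengths are in m, angles in degrees, forces in N, time in s.
With the tool pointing down it reaches from about 0.375 to 0.75 m from the base axis. Payload 9 kg.
Tool frame: the origin (TCP) lies where the fingers leave the gripper's body, on its centre line; the fingertips stand 73 mm ahead of it and the grasp point (between the pads) lies 54 mm ahead of it (robot.tip_reach is the distance from the TCP to the fingertips, in m); z points along the fingers, y is the line along which they close (so a half turn about z gives the same grasp; the last joint's range is limited). The gripper opens to 85 mm and grips with 20 to 120 N. Pads are 22 mm wide; open, the fingers measure 114 mm over their backs; the gripper's body (76 mm by 85 mm) begins 54 mm behind the grasp point. The pads swing forward as they close: fully open they stand 13 mm farther back than shut.
Start: joints at [-81.114, 5.964, 5.575, 89.605, 0, 77.527], TCP at [0.219, -0.559, 0.304] pointing down, gripper open.
Joint ranges: [-171.21, 171.21], [-48.23, 106.86], [-62.78, 66.21], [-105.2, 120.99], [-86.42, 89.51], [-180, 180]. Speed limits (degrees/s): [127.2, 127.2, 147.25, 180, 180, 180].

### API

Orientations are given as [roll, pitch, yaw] about the fixed x, y, z axes, in that order (R = Rz(yaw) Ry(pitch) Rx(roll)).
In Python, from plant import robot gives the robot as it stands. Calls block until the motion is done:
- robot.move_pose(position, orientation): joint-space move of the TCP to a pose.
- robot.line_to(position, vel=0.15, rotation=None, guard=None): straight line of the TCP; rotation=None keeps the orientation; vel is the mean speed in m/s. With guard (N) it stops when the force on the tool has changed by that much, and returns True; else False.
- robot.goto_joints(angles): joint-space move.
- robot.set_gripper(opening): finger opening in m; the grip force is fixed at half the most; returns when the fingers have stopped.
- robot.pause(seconds).
- robot.ik(position, orientation): joint angles nearest the present ones, or None.
- robot.observe(): the state.
- robot.grab_frame(name): name is "side" or "top"; returns the picture (400x640x3 uint8, blue, green, red); there is no depth.
- robot.get_calibration(name): a dict with "vertical_fov" (degrees; the focal length in pixels is half the picture's height over the tangent of half this angle, whatever the lens; pixels are square), "cx", "cy" (the principal point, pixels), "rvec" (rotation vector, rad) and "tvec" (3), from world to camera coordinates, as OpenCV has them. Camera axes: x right, y down, z forward; pixel columns grow to the right and rows downward; lengths in m; the calibration is good to about 2 mm. A picture is of the moment at which its call begins. get_calibration takes no time and is no camera call.
A pose or a line that the arm cannot do raises robot.IKError and nothing moves.
- robot.job_done(): hands the job in; it is judged then, once.
The state is a dict: "time": time; "q": joint angles; "qvel": joint speeds; "joint_torque": joint torques, N m; "tool_pos": TCP position; "tcp_rot": TCP orientation; "ft_force": force on the tool from outside, world axes, zero at the start; "torque": the same for the moment, N m; "gripper_width": finger opening in m; "gripper_force": force on a finger pad.
Only numpy, scipy, OpenCV 4.12 (cv2) and the standard library are available. Lean on these libraries where they do the work, as an engineer would, in place of code of your own. Each camera call takes 0.05 s, during which the arm holds its last target. There are 200 camera calls.

### The job

Push the sherd carriage along its rail until it clicks into the station detent. Then screw the big knurled nut on its post clockwise until it bottoms out, back it off a quarter turn so that the plaster is not strained, and finish while holding the nut there: keep the gripper closed on it and do not let go. Leave the other things on the bench where they are.

Things in the scene. Friction and masses are not known exactly. Their poses are not given: they have to be found in the camera images.
- jig: fixed plywood board, 225 (x: -125 to 100) x 500 (y) x 12 mm, with an aluminium rail along its own y axis (44 mm wide, top 28 mm above the table); origin midway along the rail, on the table; the rail's axis is the jig's y axis through this origin. The jig is placed and turned anew each time
- carriage (a joint): travel of the carriage along the jig's +y, in m: 0 at the -y end of the rail, 0.200 at the far end stop, 0.150 when clicked into the station detent; it starts between 0 and 0.06. At value s the post's axis is at jig x = 0, y = -0.100 + s. It slides with about 1 N of friction and stays where it is left
- station (a point): point on the rail's axis, 40 mm above the table, beside the dark detent block (on the rail's -x side): carriage_mid comes here when clicked in. The block's spring ball rides over two round studs on the plate's edge and drops between them: it resists with up to about 9 N over the last 20 mm, then pulls the last 5 mm in. Axes as the jig's
- carriage_mid (a point): point on top of the carriage plate (40 mm above the table), on the post's axis, midway along the plate. The carriage is an aluminium plate, 110 (x) x 180 (y) x 12 mm, carrying a heel block, a plaster sherd, a steel strap across both (top 74 mm above the table), the post with the nut, and the push fin. Axes as the jig's
- fin_top (a point): middle of the top edge of the push fin, an upright aluminium tab on the carriage's trailing (-y) end: 50 mm wide (x), 12 mm thick (y), standing 50 mm above the plate, top 90 mm above the table, 80 mm behind the post's axis. Push its back (-y) face or pinch it by its thickness. Axes as the jig's
- nut: knurled aluminium nut, a drum 44 mm across and 32 mm high on an upright threaded post 18 mm thick that comes out of its top (to 128 mm above the table); origin on the axis at its underside, 84 mm above the table when bottomed out, up to 2 mm higher before. A 26 mm collar, 10 mm high, keeps it off the strap. Grip it across the drum from above at any yaw. z up; the mark on top lies along x
- nut_grip (a point): point on the nut's axis, 20 mm above its underside, 12 mm below its top: the height to grip (fingertips then stay above the strap)
- nut_turn (a joint): rotation of the nut relative to the carriage, in rad, growing clockwise seen from above (tightening): 4.20 is bottomed out on a hard stop, 0 the loosest; a quarter turn backed off is 2.63. It starts between 0.8 and 2.2. 3 mm of lead a turn; the thread's friction is 0.06 N m and the nut stays where it is left
- sherd_big: loose plaster sherd, about 62 x 45 x 18 mm, lying on the table; bystander; origin at the centre of its underside
- sherd_small: loose plaster sherd, about 42 x 32 x 16 mm, lying on the jig's plywood board; bystander; origin at the centre of its underside
- spare_nut: small plain round spare nut, 28 mm across and 14 mm high, lying loose on the jig's plywood board; not the one to turn; bystander; origin at the centre of its underside
- brush: brush with a wooden handle, 200 mm long, lying on the table; bystander; origin near its middle, on the table, bristles along its x axis
- adhesive: white bottle, 52 mm across, 130 mm tall, standing on the table; bystander; origin at the centre of its underside
- pot: glass cup, 70 mm across, 60 mm tall, standing on the table; bystander; origin at the centre of its underside

How it is judged:
By the outcome, as a careful person would: the job done as asked, in the order asked, and still so for the second after the job is handed in, while the arm keeps its last pose, push and grip.
It also fails if it takes over 72 s, if anything falls off the work surface, if the arm or the gripper's body presses on something with over 40 N, if the wrist force passes 120 N, or if a joint passes its speed limit or range.

## Working session

There is one attempt and no reset: what is moved stays moved. The work goes in short steps, each a Python script; the robot and the scene stay as the last script left them, time stands still between calls to the robot, and variables do not carry over. Pictures are saved under pics/ and viewed, at most 10 in all, crops included, and the job is handed in when it is done.

```bash
mkdir -p pics; ls
python3 - <<'E'
from plant import robot
import cv2
for n in("top","side"):
    cv2.imwrite(f"pics/{n}0.png",robot.grab_frame(n)); print(robot.get_calibration(n))
E
```

```text
pics
{'vertical_fov': 50.22938410322393, 'cx': 323.5565429001842, 'cy': 210.32895634138538, 'rvec': array([ 2.11970831, -2.12680045,  0.19541226]), 'tvec': array([-0.00741401,  0.53781294,  1.18861772])}
{'vertical_fov': 50.246104269467295, 'cx': 317.03674007383836, 'cy': 193.67030718250828, 'rvec': array([ 0.67631097, -2.56801182,  1.19964271]), 'tvec': array([0.45635126, 0.21568053, 0.8631597 ])}
```

View pics/top0.png

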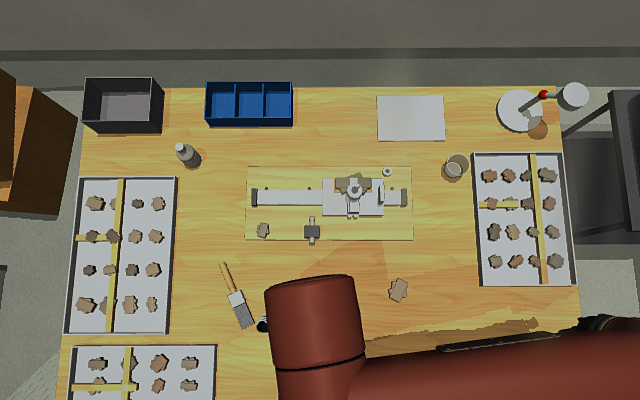

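View pics/side0.png

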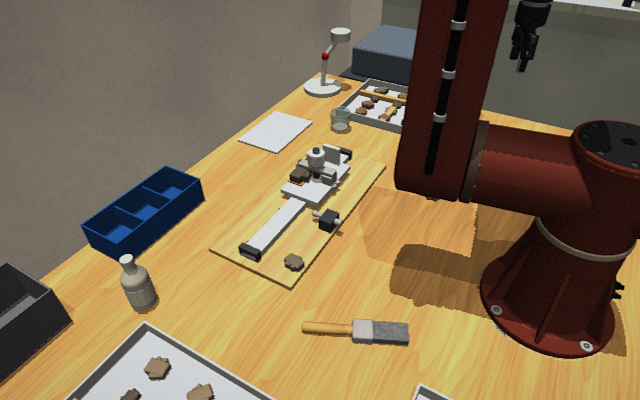

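Top view: the jig is at about (330,203). The fin is near (383,195), the nut near (354,190) and the detent block near (312,230), so the carriage moves left, which is world +y. I'll zoom in next.

```bash
cat > h.py <<'E'
import numpy as np, cv2
from plant import robot
def cam(n):
    c=robot.get_calibration(n); f=200/np.tan(np.radians(c["vertical_fov"]/2))
    K=np.array([[f,0,c["cx"]],[0,f,c["cy"]],[0,0,1]]); return K,cv2.Rodrigues(c["rvec"])[0],c["tvec"].ravel(),c["rvec"]
def ray(n,uv,z):
    K,R,t,_=cam(n); d=R.T@np.linalg.solve(K,[*uv,1]); o=-R.T@t
    return o+d*(z-o[2])/d[2]
def proj(n,p):
    K,R,t,r=cam(n); return cv2.projectPoints(np.array(p,float).reshape(-1,3),r,t,K,None)[0].reshape(-1,2)
E
python3 - <<'E'
from h import *
a=cv2.imread("pics/top0.png")[155:250,240:420]; cv2.imwrite("pics/topc.png",cv2.resize(a,None,fx=4.4,fy=4.4,interpolation=cv2.INTER_CUBIC))
a=cv2.imread("pics/side0.png")[135:285,205:390]; cv2.imwrite("pics/sidec.png",cv2.resize(a,None,fx=4,fy=4,interpolation=cv2.INTER_CUBIC))
E
```

```text
(no output)
```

View pics/topc.png

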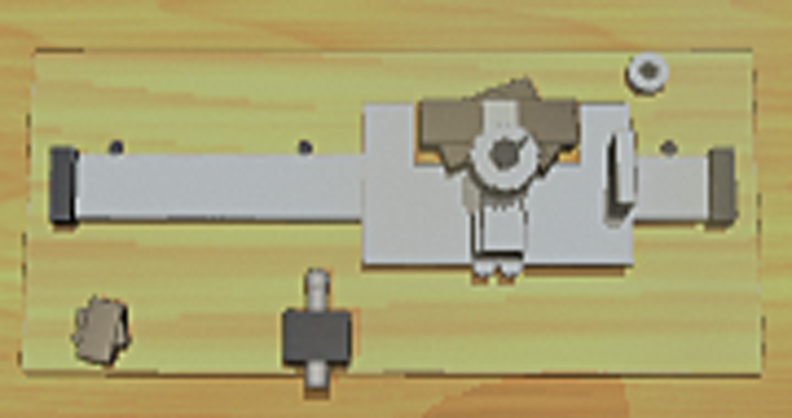

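View pics/sidec.png

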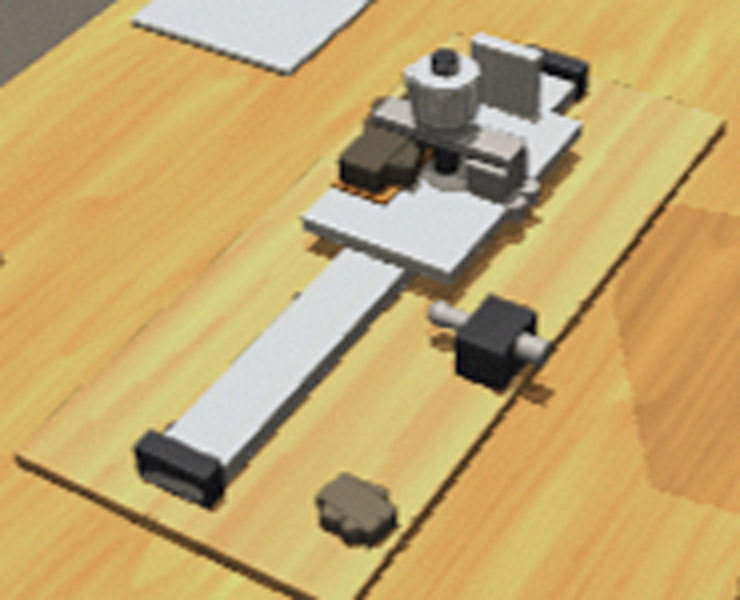

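The crops show the board corners, the plate corners at crop (363,103), (362,265) and (632,265), the nut's top at about (503,155), and the detent plunger at (317,..). Next I'll fit the jig pose.

Run:
```python
from h import *
def px(u,v): return (240+(u+.5)/4.4-.5,155+(v+.5)/4.4-.5)
def sx(u,v): return (205+(u+.5)/4-.5,135+(v+.5)/4-.5)
img=[(36,51),(752,51),(762,373),(21,373)]
W=np.array([ray("top",px(*i),.012)[:2] for i in img])
J=np.array([(.1,.25),(.1,-.25),(-.125,-.25),(-.125,.25)])
Wc,Jc=W.mean(0),J.mean(0)
z=((W-Wc)@[1,1j])@np.conj((J-Jc)@[1,1j]); th=np.angle(z)
R=np.array([[np.cos(th),-np.sin(th)],[np.sin(th),np.cos(th)]]); o=Wc-R@Jc
print("top yaw",np.degrees(th),"o",o,"res mm",(W-(J@R.T+o))*1e3)
tj=lambda n,p,z:R.T@(ray(n,p,z)[:2]-o)
for nm,p,zz in [("railL top",(85,156),.028),("railR top",(355,156),.028),("rail bot",(85,217),.028),("rail bot",(355,217),.028),
  ("plate TL",(363,104),.04),("plate BL",(363,264),.04),("plate BR",(632,264),.04),("nut top c",(503,156),.117),("post",(506,152),.128),("fin topR",(634,131),.09),("fin topL",(618,131),.09),("fin botR",(632,205),.09),("plunger",(317,275),.04),("spare",(650,71),.026)]:
    print(nm,tj("top",px(*p),zz).round(4))
for nm,p,zz in [("board L",(17,458),.012),("board far",(725,122),.012),("plate near",(450,273),.04),("plate left",(304,220),.04),("plate right",(582,125),.04),("post",(447,52),.128),("fin L",(474,37),.09),("fin R",(541,54),.09),("plunger",(435,312),.04)]:
    print("side",nm,tj("side",sx(*p),zz).round(4))
```

```text
top yaw -0.29759187663744646 o [ 0.58219986 -0.0251682 ] res mm [[-0.63210231 -2.49011687]
 [ 0.07413023  0.73327021]
 [ 0.73187727  1.98570267]
 [-0.17390519 -0.22885601]]
railL top [0.0208 0.2087]
railR top [0.0211 0.0256]
rail bot [-0.0214  0.2074]
rail bot [-0.0211  0.0255]
plate TL [0.0543 0.0202]
plate BL [-0.0554  0.0199]
plate BR [-0.0551 -0.1586]
nut top c [ 0.0001 -0.0684]
post [ 0.0001 -0.0695]
fin topR [ 0.0232 -0.155 ]
fin topL [ 0.0232 -0.1447]
fin botR [-0.0256 -0.1525]
plunger [-0.0628  0.0504]
spare [ 0.0816 -0.1761]
side board L [0.0919 0.2562]
side board far [-0.1292 -0.2378]
side plate near [-0.0578  0.0259]
side plate left [0.0484 0.0271]
side plate right [-0.0592 -0.1503]
side post [-0.002  -0.0685]
side fin L [ 0.0203 -0.1423]
side fin R [-0.0287 -0.1461]
side plunger [-0.0677  0.0608]
```

```bash
cat >> h.py <<'E'
TH=-0.0052; O=np.array([.5822,-.0252])
RJ=np.array([[np.cos(TH),-np.sin(TH)],[np.sin(TH),np.cos(TH)]])
def W(x,y,z): return np.array([*(RJ@[x,y]+O),z])
def J(p): return RJ.T@(np.array(p)[:2]-O)
E
python3 - <<'E'
from h import *
s=robot.observe(); print(s["time"],s["tcp_rot"],s["ft_force"],s["gripper_width"])
yaw=np.degrees(TH)
robot.move_pose(W(0,-.1495,.27),[180,0,yaw])
s=robot.observe(); print(s["time"],s["q"],s["tcp_rot"])
for y in range(-200,201,40):
    q=robot.ik(W(0,.05,.16),[180,0,y]); print(y,None if q is None else np.round(q,1))
robot.set_gripper(.045); s=robot.observe(); print(s["time"],s["gripper_width"])
for n in("top","side"): cv2.imwrite(f"pics/{n}1.png",robot.grab_frame(n))
a=cv2.imread("pics/side1.png")[60:260,230:430]; b=cv2.imread("pics/top1.png")[120:320,280:480]
cv2.imwrite("pics/c1.png",cv2.resize(np.hstack([a,b]),None,fx=2,fy=2,interpolation=cv2.INTER_CUBIC))
E
```

```text
0.1 [-1.79932281e+02 -1.63617194e-02  2.13594251e+01] [ 0.110166    0.80818422 -0.0868528 ] 0.08540752414055229
2.0167 [-2.91251571e+01  6.95287293e+00  3.11442674e+00  8.61512530e+01
 -9.40588226e-03  1.51223959e+02] [ 1.79986797e+02 -4.50086163e-03 -3.49116841e-01]
-200 [-10.4   4.4 -11.1  74.5   0.    9.6]
-160 [-10.4   4.4 -11.1  74.5   0.  -30.4]
-120 [-10.4   4.4 -11.1  74.5   0.  -70.4]
-80 [ -10.4    4.4  -11.1   74.5    0.  -110.4]
-40 [ -10.4    4.4  -11.1   74.5    0.  -150.4]
0 [-10.4   4.4 -11.1  74.5   0.  169.6]
40 [-10.4   4.4 -11.1  74.5   0.  129.6]
80 [-10.4   4.4 -11.1  74.5   0.   89.6]
120 [-10.4   4.4 -11.1  74.5   0.   49.6]
160 [-10.4   4.4 -11.1  74.5   0.    9.6]
200 [-10.4   4.4 -11.1  74.5   0.  -30.4]
2.4917 0.044906597576697856
```

View pics/c1.png

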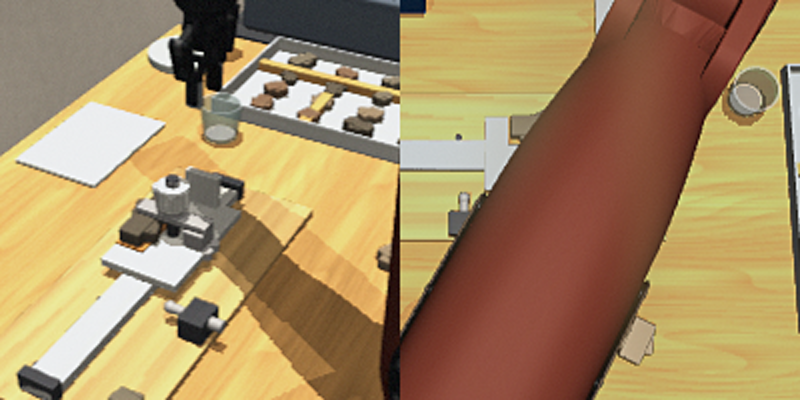

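The side view shows the gripper above the fin with a clear path down. Next I'll descend, pinch the fin and push.

Run:
```python
from h import *
print(robot.line_to(W(0,-.1495,.126),vel=.12,guard=10))
robot.set_gripper(.0)
s=robot.observe(); print(s["time"],s["gripper_width"],s["gripper_force"],s["ft_force"],J(s["tool_pos"]),s["tool_pos"][2])
f0=s["ft_force"]
def go(y,v):
    robot.line_to(W(0,y,.126),vel=v)
    s=robot.observe(); print(round(s["time"],2),J(s["tool_pos"]).round(4),(RJ.T@(s["ft_force"]-f0)[:2]).round(2),round(s["gripper_width"],4))
go(-.1495+.06,.08); go(-.1495+.095,.06)
for y in np.arange(.100,.1181,.003): go(-.1495+y,.03)
```

```text
False
4.3333 0.010953836743377045 58.8909637928009 [-1.27819198  0.66041697  4.95285784] [ 0.00027634 -0.14962027] 0.1266568512360995
5.23 [ 0.0004 -0.0892] [1.35 0.93] 0.0112
5.97 [ 0.0004 -0.0542] [1.03 0.2 ] 0.0115
6.28 [ 0.0004 -0.0492] [1.39 0.71] 0.0114
6.53 [ 0.0005 -0.0466] [ 0.87 -1.74] 0.0116
6.78 [ 0.0004 -0.0446] [ 0.88 -7.17] 0.011
7.03 [ 0.0005 -0.0419] [ 0.63 -8.27] 0.0118
7.28 [ 0.0004 -0.0383] [ 1.33 -4.2 ] 0.0115
7.53 [ 0.0004 -0.0346] [2.39 0.99] 0.0115
7.78 [ 0.0004 -0.0305] [2.55 6.26] 0.0119
```

Run:
```python
from h import *
s=robot.observe(); print(s["ft_force"])
for y in np.arange(-.0305,-.0251,.001):
    robot.line_to(W(0,y,.126),vel=.03); robot.pause(.1)
    s=robot.observe(); f=RJ.T@s["ft_force"][:2]; print(round(s["time"],2),J(s["tool_pos"]).round(4),f.round(2))
    if f[1]<0.3: break
```

```text
[1.29938582 6.90673729 6.82929611]
8.13 [ 0.0004 -0.0299] [0.09 4.62]
8.48 [ 0.0004 -0.0293] [-0.06  1.58]
8.83 [ 0.0005 -0.028 ] [1.23 2.6 ]
9.18 [ 0.0004 -0.0272] [0.13 1.74]
9.53 [ 0.0005 -0.0269] [-0.56 -1.85]
```

Run:
```python
from h import *
robot.set_gripper(.045); robot.pause(.2)
s=robot.observe(); p=s["tool_pos"]; print(s["ft_force"],s["gripper_width"])
robot.line_to([p[0],p[1],.24],vel=.15)
q=list(robot.ik(W(0,.052,.24),[180,0,270+np.degrees(TH)])); print(np.round(q,1))
robot.goto_joints(q); robot.set_gripper(.085)
s=robot.observe(); print(s["time"],J(s["tool_pos"]),s["tcp_rot"],s["ft_force"])
cv2.imwrite("pics/side2.png",robot.grab_frame("side"))
a=cv2.imread("pics/side2.png")[80:280,205:405]
cv2.imwrite("pics/c2.png",cv2.resize(a,None,fx=3,fy=3,interpolation=cv2.INTER_CUBIC))
print(proj("side",[W(0,.05,.128),W(0,.052,.128),W(.055,.14,.04),W(-.055,.14,.04),W(-.055,-.04,.04)]))
```

```text
[-0.33353125  0.40492022 -0.02488726] 0.04521249687424145
[-10.2   2.8  -4.3  82.8   0.  -99.9]
15.3333 [-8.83402732e-06  5.20162687e-02] [-1.79999930e+02  1.08902882e-03 -9.02981496e+01] [ 0.3134028  -0.36778221 -0.39760192]
[[290.00842701 172.17302126]
 [289.54005711 172.62493896]
 [251.68395524 215.07441708]
 [290.80828915 231.27189681]
 [329.15630383 187.69628586]]
```

View pics/c2.png

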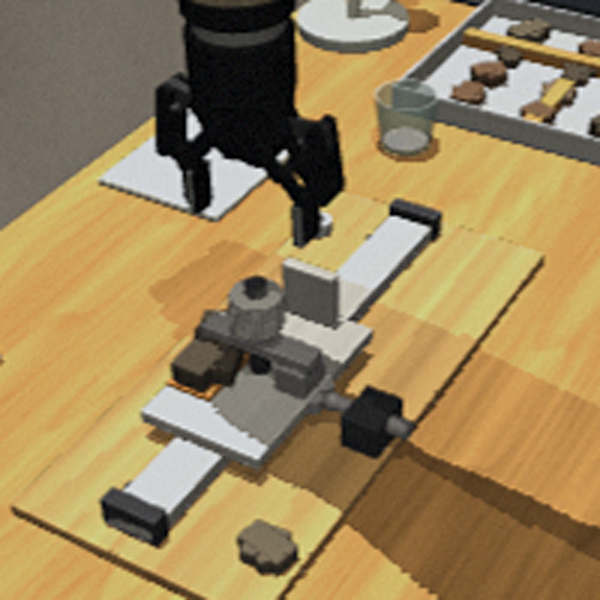

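The side view shows the carriage seated: the plunger meets the plate's studs at crop (325,397) and the post top is at (256,282), within 2 px of the prediction. I'll grip the nut next.

Run:
```python
from h import *
print(robot.line_to(W(0,.052,.160),vel=.12,guard=10))
def st(t):
    s=robot.observe(); print(t,round(s["time"],2),J(s["tool_pos"]).round(4),s["tool_pos"][2].round(4),"f",s["ft_force"].round(2),"m",s["torque"].round(3),"w",round(s["gripper_width"],4),round(s["gripper_force"],1)); return s
st("pre"); robot.set_gripper(.035); robot.pause(.2); st("grip")
```

```text
False
pre 16.2 [0.0004 0.0519] 0.1608 f [-0.3   0.85 -1.12] m [ 0.052 -0.054  0.003] w 0.0847 0.0
grip 16.88 [-0.0001  0.052 ] 0.161 f [-4.24  0.16  7.02] m [-0.042  0.965 -0.011] w 0.0425 60.2
```

```bash
cat >> h.py <<'E'
Y0=270+np.degrees(TH); X,Yj=-.0007,.052
def turn(a,z0=.160,v=.01):  # a: degrees clockwise from the grip
    robot.line_to(W(X,Yj,z0-.003*a/360),vel=v,rotation=[180,0,Y0-a])
def st(t):
    s=robot.observe(); print(t,round(s["time"],2),J(s["tool_pos"]).round(4),s["tool_pos"][2].round(4),"f",s["ft_force"].round(1),"m",s["torque"].round(3),"w",round(s["gripper_width"],4),"yaw",round(s["tcp_rot"][2],2),"q6",round(s["q"][5],1)); return s
E
python3 - <<'E'
from h import *
turn(0); st("shift")
for a in (3,6,12,18,24,30): turn(a); st(a)
E
```

```text
shift 17.12 [-0.0003  0.052 ] 0.1611 f [-1.1 -0.5  6.6] m [0.106 0.283 0.015] w 0.0428 yaw -90.29 q6 -99.9
3 17.38 [-0.0003  0.0519] 0.161 f [-1.5 -0.5  6.6] m [ 0.067  0.364 -0.083] w 0.0426 yaw -93.32 q6 -96.9
6 17.62 [-0.0003  0.052 ] 0.161 f [-2.   0.8  6.9] m [ 0.029  0.432 -0.071] w 0.0422 yaw -96.32 q6 -93.9
12 17.88 [-0.0004  0.052 ] 0.1609 f [-1.3  0.9  7.5] m [ 0.017  0.546 -0.028] w 0.0426 yaw -102.34 q6 -87.9
18 18.14 [-0.0005  0.052 ] 0.1609 f [-3.4  0.6  8.3] m [ 0.072  0.602 -0.074] w 0.0424 yaw -108.34 q6 -81.9
24 18.4 [-0.0005  0.052 ] 0.1609 f [-3.7  0.8  7. ] m [ 0.117  0.675 -0.062] w 0.0426 yaw -114.34 q6 -75.9
30 18.66 [-0.0006  0.052 ] 0.1608 f [-4.1  0.4  8. ] m [ 0.154  0.747 -0.089] w 0.0426 yaw -120.34 q6 -69.9
```

Run:
```python
from h import *
a=30; L=[]
while a<225:
    a+=4; turn(a); s=robot.observe(); L.append((a,round(s["torque"][2],2)))
    if abs(s["torque"][2])>.25 or np.linalg.norm(s["ft_force"])>25: break
print(L); st(a)
```

```text
[(34, np.float64(-0.08)), (38, np.float64(-0.03)), (42, np.float64(-0.03)), (46, np.float64(-0.09)), (50, np.float64(-0.08)), (54, np.float64(-0.06)), (58, np.float64(-0.03)), (62, np.float64(-0.0)), (66, np.float64(-0.08)), (70, np.float64(-0.07)), (74, np.float64(-0.0)), (78, np.float64(-0.07)), (82, np.float64(-0.09)), (86, np.float64(-0.07)), (90, np.float64(-0.05)), (94, np.float64(-0.1)), (98, np.float64(-0.06)), (102, np.float64(-0.07)), (106, np.float64(-0.09)), (110, np.float64(-0.05)), (114, np.float64(0.01)), (118, np.float64(-0.11)), (122, np.float64(-0.11)), (126, np.float64(-0.07)), (130, np.float64(-0.04)), (134, np.float64(-0.06)), (138, np.float64(-0.05)), (142, np.float64(-0.01)), (146, np.float64(-0.1)), (150, np.float64(-0.07)), (154, np.float64(-0.12)), (158, np.float64(-0.04)), (162, np.float64(-0.06)), (166, np.float64(-0.11)), (170, np.float64(-0.08)), (174, np.float64(-0.1)), (178, np.float64(-0.08)), (182, np.float64(-0.07)), (186, np.float64(-0.08)), (190, np.float64(0.6))]
190 28.66 [-0.0002  0.0533] 0.1595 f [0.8 7.8 6. ] m [1.489 0.039 0.596] w 0.0424 yaw 79.79 q6 90.1
```

Run:
```python
from h import *
for a in (191,192,191,190,189,188,187,186,185,184,182,180): turn(a); st(a)
```

```text
191 28.91 [-0.0002  0.0533] 0.1594 f [0.1 6.8 6.9] m [1.429 0.021 1.122] w 0.0426 yaw 78.86 q6 91.0
192 29.16 [-0.0001  0.0533] 0.1595 f [0.3 7.1 5.1] m [1.336 0.054 1.63 ] w 0.0424 yaw 77.9 q6 92.0
191 29.41 [-0.0002  0.0533] 0.1594 f [-0.2  7.4  5.6] m [1.394 0.017 1.09 ] w 0.0423 yaw 78.87 q6 91.0
190 29.66 [-0.0002  0.0533] 0.1594 f [1.2 7.5 6. ] m [1.534 0.055 0.606] w 0.0425 yaw 79.83 q6 90.0
189 29.91 [-0.0001  0.0533] 0.1595 f [-0.2  7.8  6.4] m [1.554 0.036 0.108] w 0.0425 yaw 80.78 q6 89.1
188 30.16 [-0.0002  0.0533] 0.1595 f [0.2 7.9 7.1] m [1.592 0.046 0.106] w 0.0422 yaw 81.78 q6 88.1
187 30.41 [-0.0002  0.0533] 0.1595 f [-0.1  7.6  6.6] m [1.569 0.115 0.042] w 0.0425 yaw 82.78 q6 87.1
186 30.66 [-0.0002  0.0533] 0.1595 f [-0.2  7.8  6.6] m [1.602 0.076 0.089] w 0.0428 yaw 83.78 q6 86.1
185 30.91 [-0.0002  0.0533] 0.1595 f [0.5 7.9 6. ] m [1.593 0.09  0.057] w 0.0426 yaw 84.78 q6 85.1
184 31.16 [-0.0002  0.0533] 0.1595 f [-1.   7.5  6.3] m [1.586 0.142 0.046] w 0.0422 yaw 85.78 q6 84.1
182 31.41 [-0.0003  0.0533] 0.1595 f [-0.7  7.5  7.2] m [1.546 0.185 0.093] w 0.0428 yaw 87.79 q6 82.1
180 31.66 [-0.0003  0.0533] 0.1596 f [-0.5  8.1  6.6] m [1.576 0.179 0.135] w 0.042 yaw 89.79 q6 80.1
```

Run:
```python
import h; from h import *
for y in (.053,.0535,.054):
    h.Yj=y; turn(180); s=st(y)
    if abs(s["ft_force"][1])<1: break
L=[]
for a in [*range(172,103,-8),102,98.9]:
    turn(a); s=robot.observe(); L.append((a,round(s["torque"][2],2)))
print(L); st(a); robot.pause(.2); st(a)
cv2.imwrite("pics/side3.png",robot.grab_frame("side"))
a=cv2.imread("pics/side3.png")[80:280,205:405]
cv2.imwrite("pics/c3.png",cv2.resize(a,None,fx=3,fy=3,interpolation=cv2.INTER_CUBIC))
```

```text
0.053 31.91 [-0.0003  0.0536] 0.1595 f [-0.5  3.5  7.1] m [0.771 0.237 0.091] w 0.0422 yaw 89.74 q6 80.2
0.0535 32.16 [-0.0003  0.0538] 0.1595 f [-1.3  1.7  6.3] m [0.406 0.299 0.066] w 0.0427 yaw 89.73 q6 80.2
0.054 32.41 [-0.0002  0.0539] 0.1595 f [-0.9 -0.4  6.6] m [0.008 0.349 0.1  ] w 0.0422 yaw 89.71 q6 80.3
[(172, np.float64(0.11)), (164, np.float64(0.05)), (156, np.float64(0.09)), (148, np.float64(0.07)), (140, np.float64(0.03)), (132, np.float64(0.04)), (124, np.float64(0.07)), (116, np.float64(0.04)), (108, np.float64(0.04)), (102, np.float64(0.07)), (98.9, np.float64(0.03))]
98.9 35.54 [-0.001   0.0533] 0.1602 f [-6.2 -4.7  9.8] m [-0.777  1.344  0.031] w 0.0422 yaw 170.8 q6 -0.8
98.9 35.74 [-0.001   0.0533] 0.1602 f [-6.6 -3.3  9.3] m [-0.72   1.337  0.027] w 0.0426 yaw 170.78 q6 -0.8
```

View pics/c3.png

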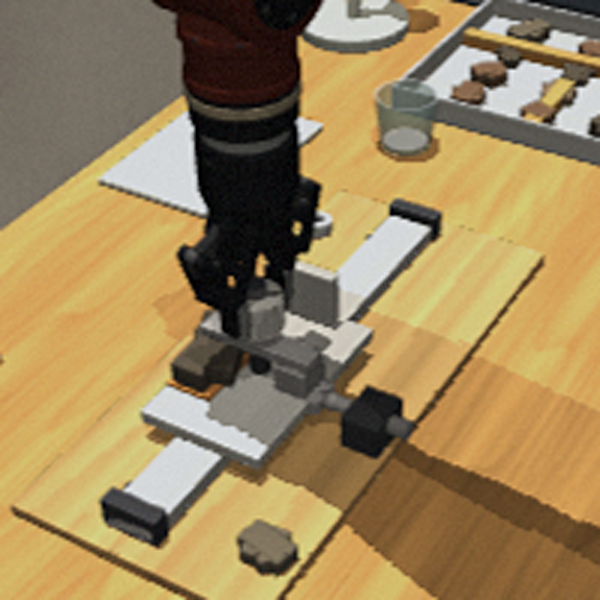

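The plate's corner at crop (262,463) and the plunger at (325,397) have not moved, so the carriage is still clicked in and the nut is still gripped. I'll relieve the residual side force and hand in.

Run:
```python
import h; from h import *
h.Yj=.0532; h.X=-.0017; turn(99); robot.pause(.3); s=st("relief")
robot.pause(.3); s=st("end")
if abs(s["ft_force"][0])<6 and abs(s["ft_force"][1])<4: print(robot.job_done())
```

```text
relief 36.37 [-0.0012  0.0531] 0.1602 f [-1.2 -0.7  6.7] m [-0.081  0.295  0.043] w 0.0425 yaw 170.7 q6 -0.8
end 36.67 [-0.0012  0.0531] 0.1602 f [-1.3 -1.   6.3] m [-0.065  0.221  0.053] w 0.0424 yaw 170.71 q6 -0.8
the job is handed in; nothing more can be done
None
```

I handed the job in at 36.7 s: the carriage is clicked into the station detent, the nut was screwed down to its hard stop and backed off about 90° (89.7° measured at the gripper), and the gripper is still closed on it.

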